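Set the stop bar of the slotting jig to the blue bolt

TASK

The slotting jig has to be set for the blue batch of card holders: take the walnut stop bar by its yellow handle, lift it just clear of the short bolts, swing it about its loose pivot bolt and lower it so that its slot goes down over the blue short bolt and the bar lies flat on the white board, then let go. Leave the finished white card holder on the corner of the board where it stands.

Things in the scene. Friction and masses are not known exactly. Their poses are not given: they have to be found in the camera images.
- jig: Fixed white laminated board 335 x 375 x 18 mm. Origin: table height, on the axis of the upright steel pivot bolt (10 mm thick; 34 mm wide head from 75 to 85 mm above the board). The board spans x -45 to 290, y -140 to 235 mm; z up. Three short bolts stand on it, 180 mm from the pivot at -24, 0 and 24 degrees from its x; their colours swap places.
- bar: Loose flat walnut bar 245 x 54 x 12 mm, 0.3 kg, its 20 mm hole on the pivot bolt; can rise 63 mm. Origin: hole centre, underside; x along the bar to the slot (44 along x, 26 wide, closed, centre at x = 180 mm); z up. Yellow handle block at x = 90 (balance point): 60 along x, 26 across y, top 57 mm above the underside. Starts 46 to 62 degrees to +y of the board's x, flat on the board.
- bolt_blue: The fixed short bolt to use: upright, steel, 10 mm thick, 28 mm tall above the board, with a tapered blue tip and a flat blue disc 34 mm across on the board at its foot. Origin: on its axis, at the board's upper face; z up. Two more bolts, red and green, are alike but for the colour.
- holder_white: Finished walnut card holder with white resin, 95 x 40 x 45 mm, 0.16 kg, standing loose on the board's corner at its +x +y end, outside the bar's swing. Origin: centre of its underside; x along its length, z up.

How it is judged:
By the outcome, as a careful person would: the job done as asked, in the order asked, and still so for the second after the job is handed in, with the robot touching nothing.
It also fails if it takes over 35 s, if anything falls off the work surface, if the arm or the gripper's body presses on something with over 40 N, if the wrist force passes 120 N, or if a joint passes its speed limit or range.

ROBOT

A 6-joint arm with a two-finger parallel gripper is mounted at the origin on the work surface. World frame = base frame: x ahead of the robot, y to its left, z up, the work surface at z = 0. Lengths are in mm, angles in rad, forces in N, time in s.
With the tool pointing down it reaches from about 300 to 850 mm from the base axis. Payload 4.2 kg.
Tool frame: the origin (TCP) lies midway between the tips of the shut fingers; the grasp point (between the pads) lies 19 mm behind it (r.tcp_to_grasp is the distance from the TCP to the grasp point, in mm); z points along the fingers, y is the line along which they close (so a half turn about z gives the same grasp; the last joint's range is limited). The gripper opens to 91 mm and grips with 3 to 60 N. Pads are 32 mm wide; open, the fingers measure 118 mm over their backs; the gripper's body (76 mm by 178 mm) begins 60 mm behind the grasp point.
Start: joints at [1.166, 0.32, 1.565, -0, 1.257, -0.02], TCP at [215.843, 532.968, 213.976] pointing down, gripper open.
Joint ranges: [-3.11, 3.11], [-0.84, 2.01], [0.21, 2.61], [-1.34, 4.49], [0.05, 2.63], [-2.56, 2.56]. Speed limits (rad/s): [2.57, 2.57, 3.14, 3.14, 3.14, 3.14].

INTERFACE

Orientations are given as [roll, pitch, yaw] about the fixed x, y, z axes, in that order (R = Rz(yaw) Ry(pitch) Rx(roll)).
In Python, from cell import r gives the robot as it stands.
- The arm moves only by the tool drive_tool, never from a script. Its argument "deltas" is a list of rows, each an object of numbers: "tx", "ty", "tz": the shift along the tool's x, y, z in m; "turn": the turn about the tool's z in degrees. In form: [{"tx": .., "ty": .., "tz": .., "turn": ..}, ...]. A call has 1 to 12 rows; each row is the pose to reach, as a shift and turn from the pose commanded when the call began, along the tool's axes at that moment; what a row does not reach only later rows make up. A row lasts 1/10 s, in which the tool goes at most 50 mm and 8.59 degrees, less where a joint would pass 70% of its speed; a pose out of reach is approached as far as the arm can. A call with a gripper value outside its range is refused whole. "gripper" is the opening, from -1 (shut) to 1 (fully open), set as the call begins (left out, the last holds). The fingers move at their own pace and stop on an object; "force" is the grip in N (left out, the last holds). Time passes only in rows, so rows that repeat a pose let the fingers close. It gives the time, the measured TCP pose, the force, the opening and the grip force at its end, in the units of the state.
- r.sense(): the state, without advancing time (a new reading comes with each control period).
- r.capture(name): name is "scene" or "top"; returns a dict with "frame" (400x640x3 uint8, red, green, blue), "vfov" (degrees; the focal length in pixels is half the picture's height over the tangent of half this angle, whatever the lens; pixels are square), "cx", "cy" (the principal point, pixels), "view" (4x4, takes a point from world to camera coordinates). Camera axes: x right, y up, looking along -z (the intrinsics and any distortion apply to the point x, -y, -z); pixel columns grow to the right and rows downward; lengths in mm; the calibration is good to about 2 mm. A picture is of the moment at which its call begins. There is no depth.
- r.close_job(): hands the job in; it is judged then, once.
Trained networks look in the newest picture that a camera, given by its name, has taken for a name from the list of things; names that differ only in an ending like _2 or _b are one class to them, and where a whole thing is asked for, a point or a joint stands for the part that bears it (a point fixed in the world has none). Each returns a list of dicts, best first, with "score" (0 to 1); they miss things now and then, are a little off and sometimes report something else, mostly with a low value. They report only what shows in the picture. A call takes as long as a camera call.
- r.boxes_of(target, camera): "xy" ([column, row] in pixels, amid what is visible of it).
- r.spot_point(target, camera): "xy" ([column, row] in pixels: a listed point, or the origin of a listed thing).
The state is a dict: "time_s": time; "q": joint angles; "dq": joint speeds; "effort": joint torques, N m; "position": TCP position; "tcp_rot": TCP orientation; "force": force on the tool from outside, world axes, zero at the start; "wrist_torque": the same for the moment, N m; "finger_gap": finger opening in mm; "finger_force": force on a finger pad.
Only numpy, scipy, OpenCV 4.12 (cv2) and the standard library are available. Lean on these libraries where they do the work, as an engineer would, in place of code of your own. Each camera call takes 0.05 s, during which the arm holds its last target. There are 200 camera calls.

## Working session

There is one attempt and no reset: what is moved stays moved. The work goes in short steps, Python scripts to look and compute and a tool call to move; the robot and the scene stay as the last step left them, time stands still between calls to the robot, and variables do not carry over. Pictures are saved under pics/ and viewed, at most 10 in all, crops included, and the job is handed in when it is done.

Besides the shell and the picture viewer there is one more tool, called after "Emit:" by a JSON object that holds its "fn" and its "kwargs", one argument or row to a line. drive_tool: Moves the arm, as the interface text tells. Its arguments: {"type":"object","properties":{"deltas":{"type":"array","items":{"type":"object","properties":{"tx":{"type":"number"},"ty":{"type":"number"},"tz":{"type":"number"},"turn":{"type":"number"}}}},"gripper":{"type":"number"},"force":{"type":"number"}},"required":["deltas"]}

```bash
mkdir -p pics; cat > h.py <<'E'
from cell import r
import numpy as np, cv2
def cap(n,save=None):
    c=r.capture(n)
    if save: cv2.imwrite('pics/'+save,cv2.cvtColor(c['frame'],cv2.COLOR_RGB2BGR))
    return c
def ray(c,xy):
    f=200/np.tan(np.radians(c['vfov'])/2)
    d=np.array([(xy[0]-c['cx'])/f,-(xy[1]-c['cy'])/f,-1.])
    V=np.array(c['view']);R=V[:3,:3];return -R.T@V[:3,3],R.T@d
def at(c,xy,z):
    o,d=ray(c,xy);return o+d*(z-o[2])/d[2]
def proj(c,p):
    f=200/np.tan(np.radians(c['vfov'])/2);V=np.array(c['view']);q=V[:3,:3]@np.array(p,float)+V[:3,3]
    return np.array([c['cx']+f*q[0]/-q[2],c['cy']-f*q[1]/-q[2]])
def tri(a,b):
    A=np.zeros((3,3));B=np.zeros(3)
    for o,d in (a,b):
        d=d/np.linalg.norm(d);P=np.eye(3)-np.outer(d,d);A+=P;B+=P@o
    return np.linalg.solve(A,B)
E
python3 - <<'E'
from h import *
s=r.sense();print({k:s[k] for k in('time_s','position','tcp_rot','force','finger_gap')})
C={n:cap(n,n+'0.png') for n in('scene','top')}
for n in C:
    c=C[n];print(n,{k:c[k] for k in c if k not in('frame','view')},np.round(c['view'],3).tolist())
    for t in('jig','bar','bolt_blue','holder_white'):
        print(t,[(np.round(d['xy'],1).tolist(),round(d['score'],2)) for d in r.spot_point(t,n)[:3]],[(np.round(d['xy'],1).tolist(),round(d['score'],2)) for d in r.boxes_of(t,n)[:3]])
E
```

```text
{'time_s': 0.0, 'position': array([215.63425261, 532.5075684 , 213.12770654]), 'tcp_rot': array([-3.13987863e+00, -2.60231089e-05,  2.75682369e+00]), 'force': array([-0.62235213,  0.01184974,  0.04619587]), 'finger_gap': 91.207201517839}
scene {'vfov': 49.60429069293008, 'cx': 327.25677563293823, 'cy': 203.9578316111849} [[0.445, 0.896, -0.015, -311.185], [-0.684, 0.35, 0.64, 381.601], [0.578, -0.274, 0.768, -1219.774], [0.0, 0.0, 0.0, 1.0]]
jig [([238.1, 187.9], 0.73)] [([282.0, 225.5], 0.72)]
bar [([233.9, 181.9], 0.57)] [([275.3, 177.6], 0.78)]
bolt_blue [([290.0, 235.7], 0.8)] [([287.4, 235.2], 0.75)]
holder_white [([378.2, 200.0], 0.66)] [([381.6, 194.5], 0.74)]
top {'vfov': 42.57791619670364, 'cx': 322.27623744147974, 'cy': 197.4529736942476} [[-0.002, -0.999, -0.039, 69.339], [0.99, -0.007, 0.138, -600.566], [-0.138, -0.039, 0.99, -876.671], [0.0, 0.0, 0.0, 1.0]]
jig [([411.3, 280.1], 0.97)] [([366.5, 257.1], 0.68), ([376.0, 219.7], 0.67)]
bar [([413.7, 277.3], 0.55)] [([368.2, 258.9], 0.55)]
bolt_blue [([384.9, 177.3], 0.72)] [([387.4, 178.5], 0.76)]
holder_white [([278.5, 177.8], 0.66)] [([277.3, 178.5], 0.96), ([374.9, 219.0], 0.37)]
```

View pics/scene0.png

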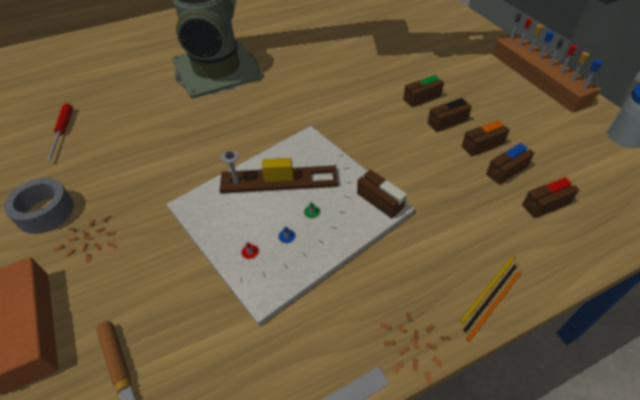

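View pics/top0.png

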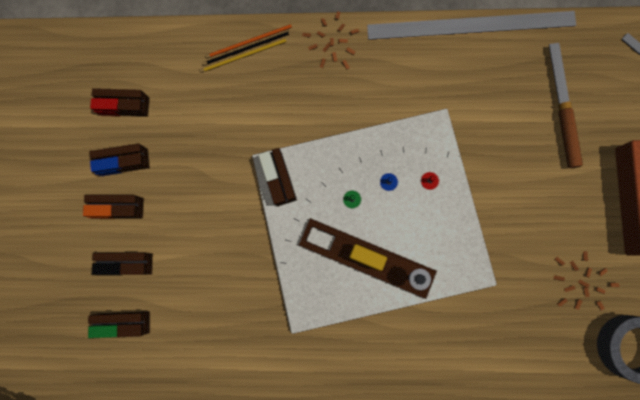

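The scene picture shows the board with the bar at (280,177), its yellow handle at (277,168), the pivot head at (230,157) and the blue bolt in the middle at (287,235). The top picture shows the pivot head at (420,279), handle at (368,257), discs green (352,199), blue (389,182), red (430,181), and the holder at (277,178).

```bash
python3 - <<'E'
from h import *
from scipy.optimize import least_squares
t=cap('top');s=cap('scene')
P=lambda c,xy,z:at(c,xy,z)
def cen(c,lo,hi,box):
    x0,y0,x1,y1=box;h=cv2.cvtColor(c['frame'],cv2.COLOR_RGB2HSV)[y0:y1,x0:x1]
    m=cv2.inRange(h,lo,hi);M=cv2.moments(m,True);return [M['m10']/M['m00']+x0,M['m01']/M['m00']+y0],M['m00']
res={}
for n,c,z in(('top',t,18),('scene',s,18)):
    B={'top':{'b':(370,165,405,200),'g':(335,185,368,215),'r':(415,165,445,195),'y':(335,235,400,280)},'scene':{'b':(270,220,305,250),'g':(295,195,328,222),'r':(235,237,265,262),'y':(255,150,300,186)}}[n]
    H={'b':((100,120,40),(130,255,255)),'g':((50,120,30),(90,255,255)),'r':((0,150,60),(6,255,255)),'y':((18,150,90),(32,255,255))}
    for k in B:
        xy,a=cen(c,*H[k],B[k]);print(n,k,np.round(xy,1),a,np.round(at(c,xy,75 if k=='y' else 18),1))
corn={'top':[(252,157),(448,110),(495,286),(291,333)],'scene':[(413,211),(261,323),(168,205),(311,127)]}
# board coords: (290,235),(290,-140),(-45,-140),(-45,235)
L=np.array([(290,235),(290,-140),(-45,-140),(-45,235)],float)
for n,c in(('top',t),('scene',s)):
    W=np.array([at(c,p,18)[:2] for p in corn[n]]);print(n,np.round(W,1).tolist())
    def f(v):
        a=v[2];R=np.array([[np.cos(a),-np.sin(a)],[np.sin(a),np.cos(a)]]);return (L@R.T+v[:2]-W).ravel()
    o=least_squares(f,[350,-30,0.2]);print('pivot',o.x,np.degrees(o.x[2]),np.abs(o.fun).max())
print('head',at(t,(420,279),103),at(s,(230,156),103))
print('slot',at(t,(320,238),30),at(s,(322,177),30))
print('tri head',tri(ray(t,(420,279)),ray(s,(230,156))))
E
```

```text
top b [388.4 181.5] 212.0 [633.1 -54.1  18. ]
top g [351.7 198.9] 203.0 [601.2  13.5  18. ]
top r [429.5 180.4] 206.0 [ 634.5 -129.3   18. ]
top y [368.3 257. ] 534.0 [493.9 -12.5  75. ]
scene b [286.4 235.6] 133.0 [635.1 -54.3  18. ]
scene g [311.6 211.5] 93.0 [603.5  13.3  18. ]
scene r [249.6 251.2] 138.0 [ 636.7 -129.2   18. ]
scene y [275.8 164.2] 316.0 [503.5 -16.3  75. ]
top [[681.7, 199.1], [767.4, -167.5], [443.5, -238.8], [361.2, 123.7]]
pivot [ 4.54665513e+02 -9.45413050e+01  2.25249588e-01] 12.905850729453746 3.1511621903601963
scene [[694.0, 192.9], [778.7, -160.5], [455.5, -238.7], [370.3, 120.9]]
pivot [ 4.66301633e+02 -9.56782248e+01  2.31360562e-01] 13.255983775732094 6.688110488438326
head [457.56732475 -94.38923544 103.        ] [468.90233264 -95.1895632  103.        ]
slot [529.1090754   71.37034508  30.        ] [538.6853743   68.27108957  30.        ]
tri head [457.70113215 -94.69819311  93.16087647]
```

Emit:
{"fn": "drive_tool", "kwargs": {
  "deltas": [
    {"tx":-0.0385,"ty":-0.0334,"tz":0.006,"turn":7.6},
    {"tx":-0.077,"ty":-0.0669,"tz":0.012,"turn":15.2},
    {"tx":-0.1156,"ty":-0.1,"tz":0.018,"turn":22.8},
    {"tx":-0.154,"ty":-0.134,"tz":0.025,"turn":30.3},
    {"tx":-0.1927,"ty":-0.167,"tz":0.031,"turn":37.9},
    {"tx":-0.231,"ty":-0.2,"tz":0.037,"turn":45.5},
    {"tx":-0.27,"ty":-0.234,"tz":0.043,"turn":53.1},
    {"tx":-0.308,"ty":-0.2675,"tz":0.049,"turn":60.7},
    {"tx":-0.347,"ty":-0.301,"tz":0.056,"turn":68.3},
    {"tx":-0.385,"ty":-0.334,"tz":0.062,"turn":75.9},
    {"tx":-0.424,"ty":-0.368,"tz":0.068,"turn":83.5},
    {"tx":-0.4625,"ty":-0.4013,"tz":0.074,"turn":91.05}
  ],
  "gripper": 1
}}

```text
time_s: 2.2
position: [487.1, 0.2, 142.0]
tcp_rot: [3.141, -0.001, 1.162]
force: [0.8, 1.0, 0.5]
finger_gap: 91.0
finger_force: 0.0
```

Emit:
{"fn": "drive_tool", "kwargs": {
  "deltas": [
    {"tx":0,"ty":0,"tz":0,"turn":0},
    {"tx":0,"ty":0,"tz":0,"turn":0}
  ]
}}

```text
time_s: 2.4
position: [486.3, 1.5, 141.6]
tcp_rot: [-3.141, -0.0, 1.166]
force: [0.2, -0.3, -1.1]
finger_gap: 91.3
finger_force: 0.0
```

```bash
python3 - <<'E'
from h import *
s=r.sense();print(s['position'],s['tcp_rot'])
for n in('top','scene'):
    c=cap(n);x,y=(368,257) if n=='top' else (276,166)
    im=c['frame'][y-90:y+90,x-120:x+120];cv2.imwrite(f'pics/{n}1.png',cv2.resize(im[:,:,::-1],None,fx=3,fy=3,interpolation=cv2.INTER_CUBIC))
    a=np.radians(66.9);u=np.array([np.cos(a),np.sin(a)]);p=np.array([458.5,-95])
    for k in(60,120): print(n,proj(c,[*(p+k*u),75]))
E
```

```text
[486.27376454   1.47629858 141.63196571] [-3.14052693e+00 -1.16605410e-04  1.16576790e+00]
top [384.60865282 264.04372112]
top [351.76464229 250.15229841]
scene [260.95674802 161.31655661]
scene [290.73197458 159.78487796]
```

View pics/scene1.png

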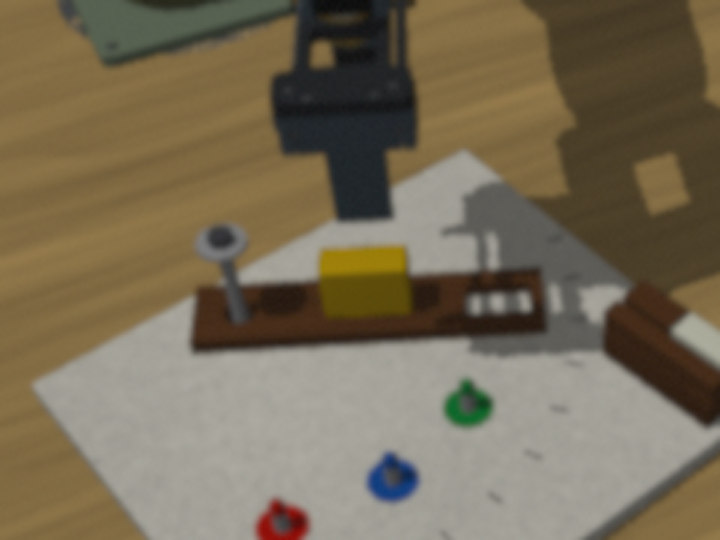

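Emit:
{"fn": "drive_tool", "kwargs": {
  "deltas": [
    {"tx":-0.005,"ty":0.006,"tz":0.005,"turn":0},
    {"tx":-0.0099,"ty":0.0125,"tz":0.015,"turn":0},
    {"tx":-0.0099,"ty":0.0125,"tz":0.03,"turn":0},
    {"tx":-0.0099,"ty":0.0125,"tz":0.045,"turn":0},
    {"tx":-0.0099,"ty":0.0125,"tz":0.06,"turn":0},
    {"tx":-0.0099,"ty":0.0125,"tz":0.075,"turn":0},
    {"tx":-0.0099,"ty":0.0125,"tz":0.087,"turn":0},
    {"tx":-0.0099,"ty":0.0125,"tz":0.096,"turn":0},
    {"tx":-0.0099,"ty":0.0125,"tz":0.102,"turn":0},
    {"tx":-0.0099,"ty":0.0125,"tz":0.103,"turn":0},
    {"tx":-0.0099,"ty":0.0125,"tz":0.103,"turn":0}
  ]
}}

```text
time_s: 3.6
position: [494.2, -11.7, 39.0]
tcp_rot: [3.141, -0.0, 1.168]
force: [-0.4, 0.1, 0.3]
finger_gap: 91.3
finger_force: 0.0
```

Emit:
{"fn": "drive_tool", "kwargs": {
  "deltas": [
    {"tx":0,"ty":0,"tz":0,"turn":0},
    {"tx":0,"ty":0,"tz":0,"turn":0},
    {"tx":0,"ty":0,"tz":0,"turn":0},
    {"tx":0,"ty":0,"tz":0,"turn":0},
    {"tx":0,"ty":0,"tz":0,"turn":0},
    {"tx":0,"ty":0,"tz":0,"turn":0},
    {"tx":0,"ty":0,"tz":0,"turn":0},
    {"tx":0,"ty":0,"tz":0,"turn":0},
    {"tx":0,"ty":0,"tz":0,"turn":0},
    {"tx":0,"ty":0,"tz":0,"turn":0}
  ],
  "gripper": -1,
  "force": 35
}}

```text
time_s: 4.6
position: [494.5, -11.8, 39.0]
tcp_rot: [3.14, -0.0, 1.168]
force: [1.3, 0.1, -0.6]
finger_gap: 26.3
finger_force: 35.0
```

Emit:
{"fn": "drive_tool", "kwargs": {
  "deltas": [
    {"tz":-0.004},
    {"tz":-0.01},
    {"tz":-0.018},
    {"tz":-0.026},
    {"tz":-0.032},
    {"tz":-0.036},
    {"tz":-0.036},
    {"tz":-0.036}
  ]
}}

```text
invalid input at $.deltas[0]: expected keys tx, ty, tz, turn
```

```bash
python3 - <<'E'
from h import *
s=r.sense();print(s['position'],s['tcp_rot'],s['force'],s['wrist_torque'],s['finger_gap'])
for n in('scene','top'):
    c=cap(n);x,y=(276,186) if n=='scene' else (368,230)
    im=c['frame'][y-90:y+90,x-120:x+120];cv2.imwrite(f'pics/{n}2.png',cv2.resize(im[:,:,::-1],None,fx=3,fy=3,interpolation=cv2.INTER_CUBIC))
E
```

```text
[494.47649012 -11.82254822  38.98210286] [ 3.14049413e+00 -3.34441098e-04  1.16781543e+00] [ 1.33098877  0.06077912 -0.57139562] [-0.24052294 -0.18497314  0.00276476] 26.29869760721914
```

View pics/scene2.png

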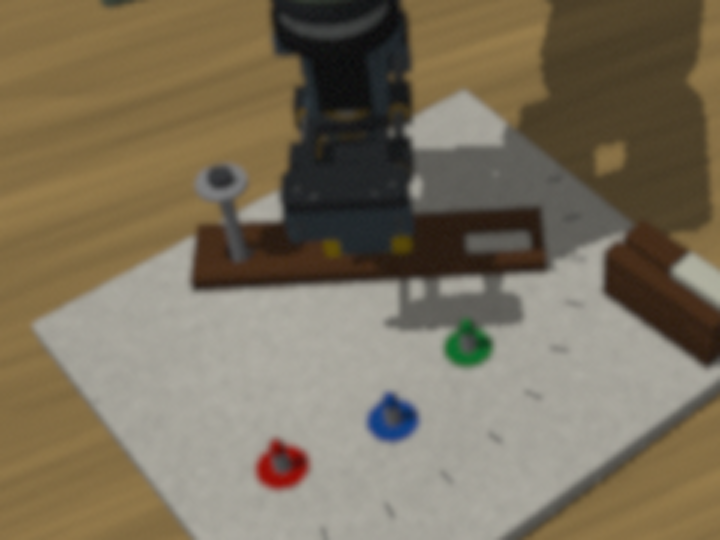

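The fingers grip the handle centrally at crop (365,240) and the bar is still flat, because the lift was refused (missing keys). I'll send it again.

Emit:
{"fn": "drive_tool", "kwargs": {
  "deltas": [
    {"tx":0,"ty":0,"tz":-0.004,"turn":0},
    {"tx":0,"ty":0,"tz":-0.01,"turn":0},
    {"tx":0,"ty":0,"tz":-0.018,"turn":0},
    {"tx":0,"ty":0,"tz":-0.026,"turn":0},
    {"tx":0,"ty":0,"tz":-0.032,"turn":0},
    {"tx":0,"ty":0,"tz":-0.036,"turn":0},
    {"tx":0,"ty":0,"tz":-0.036,"turn":0},
    {"tx":0,"ty":0,"tz":-0.036,"turn":0}
  ]
}}

```text
time_s: 5.5
position: [493.8, -11.7, 74.9]
tcp_rot: [-3.141, -0.0, 1.168]
force: [0.1, -0.2, -3.3]
finger_gap: 26.0
finger_force: 35.0
```

```bash
python3 - <<'E'
from h import *
s=r.sense();print(s['position'],s['tcp_rot'],s['force'],s['wrist_torque'],s['finger_gap'])
# swing rows: TCP circles pivot, centre so that current = p + 90*u
x0,y0=s['position'][:2];a0=s['tcp_rot'][2]
p=np.array([458.5,-95.]);d=np.array([x0,y0])-p;print('r,ang',np.hypot(*d),np.degrees(np.arctan2(d[1],d[0])),np.degrees(a0))
X=np.array([np.cos(a0),np.sin(a0)]);Y=np.array([np.sin(a0),-np.cos(a0)])
tot=np.degrees(np.arctan2(d[1],d[0]))-13.1
for k in range(1,17):
    f=tot*(1-np.cos(np.pi*k/16))/2;t=-np.radians(f)
    q=np.array([[np.cos(t),-np.sin(t)],[np.sin(t),np.cos(t)]])@d-d
    print(k,round(q@X/1e3,4),round(q@Y/1e3,4),round(f,2))
c=cap('scene');x,y=(276,186)
cv2.imwrite('pics/scene3.png',cv2.resize(c['frame'][y-90:y+90,x-120:x+120,::-1],None,fx=3,fy=3,interpolation=cv2.INTER_CUBIC))
E
```

```text
[493.78455724 -11.70503252  74.89822006] [-3.14148181e+00 -7.70632371e-05  1.16766712e+00] [ 0.1482674  -0.22566033 -3.32761609] [-0.09232256  0.08625879 -0.029793  ] 25.97758056266777
r,ang 90.4602210185328 67.04201244504277 66.90239788534106
1 -0.0 0.0008 0.52
2 -0.0001 0.0032 2.05
3 -0.0003 0.0072 4.55
4 -0.0008 0.0124 7.9
5 -0.0019 0.0188 11.99
6 -0.0037 0.0259 16.65
7 -0.0063 0.0335 21.71
8 -0.0097 0.0411 26.97
9 -0.0138 0.0483 32.23
10 -0.0184 0.0549 37.29
11 -0.023 0.0605 41.96
12 -0.0275 0.0652 46.04
13 -0.0314 0.0688 49.4
14 -0.0345 0.0713 51.89
15 -0.0364 0.0727 53.42
16 -0.037 0.0732 53.94
```

View pics/scene3.png

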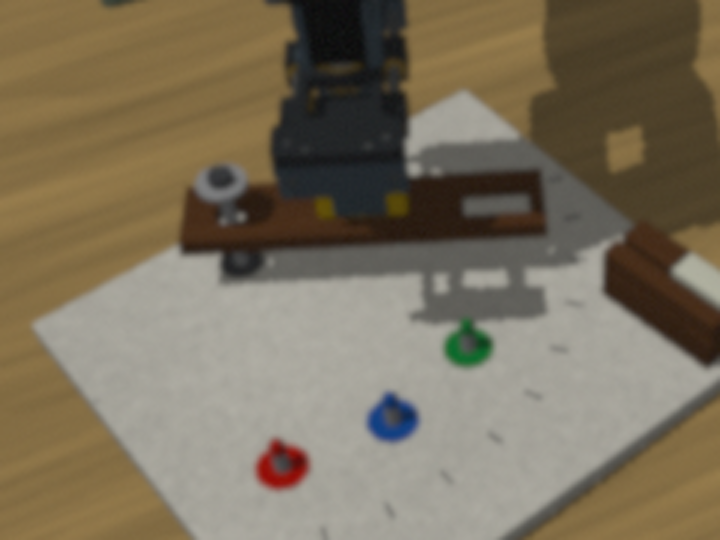

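Emit:
{"fn": "drive_tool", "kwargs": {
  "deltas": [
    {"tx":-0.0001,"ty":0.0032,"tz":0,"turn":2.05},
    {"tx":-0.0008,"ty":0.0124,"tz":0,"turn":7.9},
    {"tx":-0.0019,"ty":0.0188,"tz":0,"turn":11.99},
    {"tx":-0.0037,"ty":0.0259,"tz":0,"turn":16.65},
    {"tx":-0.0063,"ty":0.0335,"tz":0,"turn":21.71},
    {"tx":-0.0097,"ty":0.0411,"tz":0,"turn":26.97},
    {"tx":-0.0138,"ty":0.0483,"tz":0,"turn":32.23},
    {"tx":-0.0184,"ty":0.0549,"tz":0,"turn":37.29},
    {"tx":-0.023,"ty":0.0605,"tz":0,"turn":41.96},
    {"tx":-0.0275,"ty":0.0652,"tz":0,"turn":46.04},
    {"tx":-0.0345,"ty":0.0713,"tz":0,"turn":51.89},
    {"tx":-0.037,"ty":0.0732,"tz":0,"turn":53.8}
  ]
}}

```text
time_s: 6.75
position: [546.8, -75.1, 74.4]
tcp_rot: [-3.141, 0.001, 0.227]
force: [0.9, 0.0, -3.7]
finger_gap: 25.7
finger_force: 35.0
```

Emit:
{"fn": "drive_tool", "kwargs": {
  "deltas": [
    {"tx":0,"ty":0,"tz":0,"turn":0},
    {"tx":0,"ty":0,"tz":0,"turn":0},
    {"tx":0,"ty":0,"tz":0,"turn":0}
  ]
}}

```text
time_s: 7.05
position: [546.5, -74.1, 74.8]
tcp_rot: [-3.141, 0.0, 0.23]
force: [0.3, -0.0, -3.3]
finger_gap: 25.8
finger_force: 35.0
```

```bash
python3 - <<'E'
from h import *
s=r.sense();print(s['position'],s['tcp_rot'],np.degrees(s['tcp_rot'][2]),s['force'],s['wrist_torque'],s['finger_gap'])
ims=[]
for n in('scene','top'):
    c=cap(n);x,y=(276,196) if n=='scene' else (385,220)
    ims.append(cv2.resize(c['frame'][y-72:y+72,x-90:x+90,::-1],None,fx=4,fy=4,interpolation=cv2.INTER_CUBIC)[:, :720])
    print(n,'crop origin',x-90,y-72)
    # blue bolt tip, z=46
    print('tip',proj(c,[634,-54,46]),'foot',proj(c,[634,-54,18]),'slot centre at z 66',proj(c,[*(np.array([458.5,-95])+180*np.array([.974,.2267])),66]))
cv2.imwrite('pics/swung_s.png',ims[0]);cv2.imwrite('pics/swung_t.png',ims[1])
E
```

```text
[546.4649772 -74.1363351  74.7944999] [-3.14123823e+00  3.29442381e-04  2.29788325e-01] 13.165901231568727 [ 0.29971132 -0.02919498 -3.28938977] [-0.07868165  0.19875171 -0.00800315] 25.761277038909792
scene crop origin 186 124
tip [285.02717764 226.32850627] foot [286.35335405 235.14984837] slot centre at z 66 [283.89889352 219.70117573]
top crop origin 295 148
tip [389.69729424 178.3492491 ] foot [388.31473125 181.00329538] slot centre at z 66 [390.85079489 176.4535655 ]
```

View pics/swung_s.png

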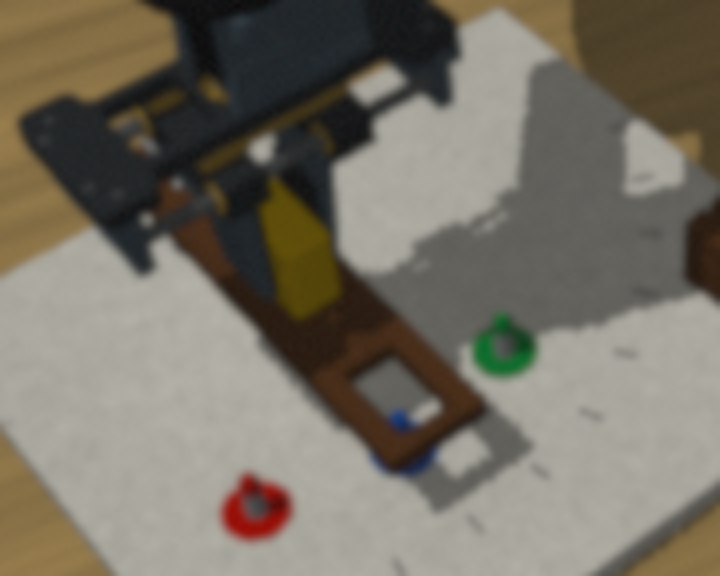

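View pics/swung_t.png

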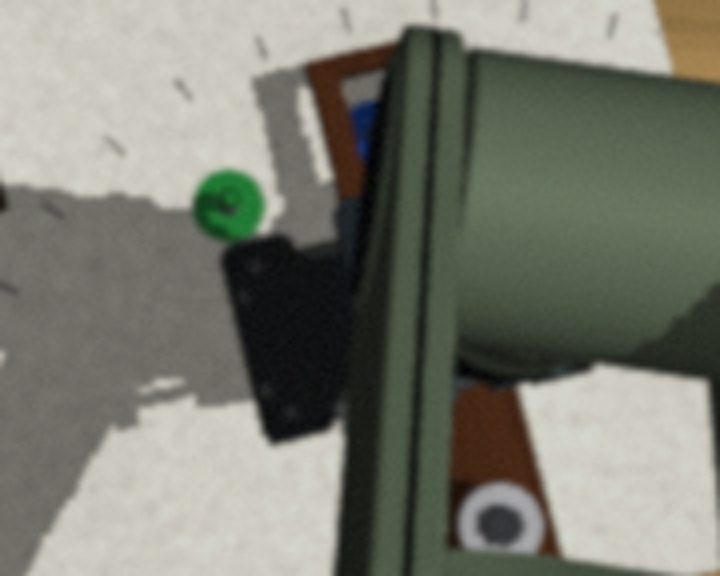

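The scene crop shows the slot at about (396,396) with the blue tip inside it at (400,418), as expected from the perspective at this height. The top crop shows the blue disc through the slot. They are aligned within the clearance, so I'm lowering in two stages.

Emit:
{"fn": "drive_tool", "kwargs": {
  "deltas": [
    {"tx":0,"ty":0,"tz":0.003,"turn":0},
    {"tx":0,"ty":0,"tz":0.007,"turn":0},
    {"tx":0,"ty":0,"tz":0.011,"turn":0},
    {"tx":0,"ty":0,"tz":0.015,"turn":0},
    {"tx":0,"ty":0,"tz":0.018,"turn":0},
    {"tx":0,"ty":0,"tz":0.018,"turn":0},
    {"tx":0,"ty":0,"tz":0.018,"turn":0}
  ]
}}

```text
time_s: 7.85
position: [546.8, -74.5, 56.8]
tcp_rot: [-3.141, 0.0, 0.229]
force: [-0.2, -0.1, -2.9]
finger_gap: 26.2
finger_force: 35.0
```

```bash
python3 - <<'E'
from h import *
s=r.sense();print(s['position'],s['tcp_rot'],s['force'],s['wrist_torque'],s['finger_gap'])
c=cap('scene');x,y=(276,206)
cv2.imwrite('pics/low.png',cv2.resize(c['frame'][y-50:y+50,x-65:x+65,::-1],None,fx=5,fy=5,interpolation=cv2.INTER_CUBIC))
E
```

```text
[546.7570701  -74.50082153  56.80167848] [-3.14147941e+00  9.40409584e-05  2.28685112e-01] [-0.18277557 -0.13807368 -2.91940578] [-0.03890743  0.12848283 -0.02459475] 26.20505916258787
```

View pics/low.png

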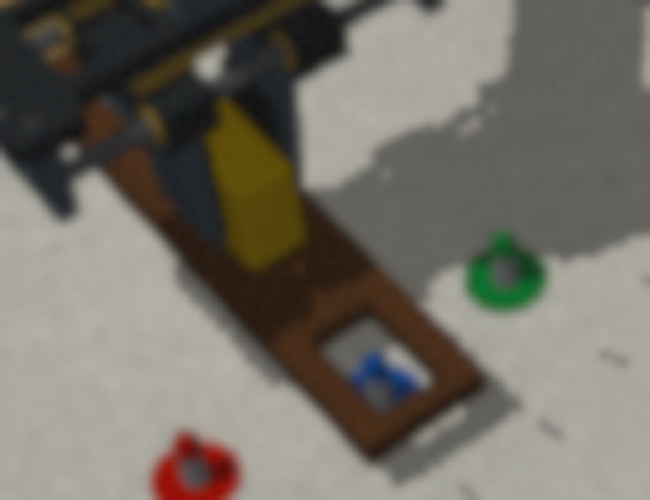

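The slot at crop (378,362) surrounds the blue tip at (375,358), with no contact force. I'll lower it the rest of the way.

Emit:
{"fn": "drive_tool", "kwargs": {
  "deltas": [
    {"tx":0,"ty":0,"tz":0.003,"turn":0},
    {"tx":0,"ty":0,"tz":0.006,"turn":0},
    {"tx":0,"ty":0,"tz":0.009,"turn":0},
    {"tx":0,"ty":0,"tz":0.012,"turn":0},
    {"tx":0,"ty":0,"tz":0.015,"turn":0},
    {"tx":0,"ty":0,"tz":0.0165,"turn":0},
    {"tx":0,"ty":0,"tz":0.0175,"turn":0},
    {"tx":0,"ty":0,"tz":0.0178,"turn":0},
    {"tx":0,"ty":0,"tz":0.0178,"turn":0}
  ]
}}

```text
time_s: 8.8
position: [546.8, -74.5, 39.2]
tcp_rot: [-3.142, -0.0, 0.229]
force: [-0.4, 0.5, -4.0]
finger_gap: 26.1
finger_force: 35.0
```

Emit:
{"fn": "drive_tool", "kwargs": {
  "deltas": [
    {"tx":0,"ty":0,"tz":0.0004,"turn":0},
    {"tx":0,"ty":0,"tz":0.0006,"turn":0},
    {"tx":0,"ty":0,"tz":0.0006,"turn":0}
  ]
}}

```text
time_s: 9.1
position: [546.9, -74.5, 39.0]
tcp_rot: [3.141, -0.001, 0.229]
force: [-1.6, 0.2, 1.1]
finger_gap: 25.7
finger_force: 35.0
```

Contact with the board: the weight is off the wrist. Releasing, then straight up.

Emit:
{"fn": "drive_tool", "kwargs": {
  "deltas": [
    {"tx":0,"ty":0,"tz":0,"turn":0},
    {"tx":0,"ty":0,"tz":0,"turn":0},
    {"tx":0,"ty":0,"tz":0,"turn":0},
    {"tx":0,"ty":0,"tz":0,"turn":0},
    {"tx":0,"ty":0,"tz":0,"turn":0},
    {"tx":0,"ty":0,"tz":0,"turn":0},
    {"tx":0,"ty":0,"tz":0,"turn":0},
    {"tx":0,"ty":0,"tz":0,"turn":0}
  ],
  "gripper": 0.6
}}

```text
time_s: 9.9
position: [546.7, -74.5, 38.5]
tcp_rot: [-3.141, -0.0, 0.229]
force: [0.0, -0.6, -0.1]
finger_gap: 73.0
finger_force: 0.0
```

Emit:
{"fn": "drive_tool", "kwargs": {
  "deltas": [
    {"tx":0,"ty":0,"tz":-0.008,"turn":0},
    {"tx":0,"ty":0,"tz":-0.02,"turn":0},
    {"tx":0,"ty":0,"tz":-0.035,"turn":0},
    {"tx":0,"ty":0,"tz":-0.055,"turn":0},
    {"tx":0,"ty":0,"tz":-0.08,"turn":0},
    {"tx":0,"ty":0,"tz":-0.105,"turn":0},
    {"tx":0,"ty":0,"tz":-0.13,"turn":0},
    {"tx":0,"ty":0,"tz":-0.145,"turn":0},
    {"tx":0,"ty":0,"tz":-0.15,"turn":0},
    {"tx":0,"ty":0,"tz":-0.15,"turn":0}
  ]
}}

```text
time_s: 10.9
position: [547.1, -74.5, 189.7]
tcp_rot: [3.141, -0.002, 0.229]
force: [0.6, 0.7, -0.3]
finger_gap: 72.7
finger_force: 0.0
```

```bash
python3 - <<'E'
from h import *
s=r.sense();print(s['position'],s['force'],s['finger_gap'])
c=cap('scene');x,y=(300,206)
cv2.imwrite('pics/done.png',cv2.resize(c['frame'][y-90:y+90,x-130:x+130,::-1],None,fx=3,fy=3,interpolation=cv2.INTER_CUBIC))
E
```

```text
[547.09513766 -74.53465488 189.73652992] [ 0.6185892   0.65894451 -0.27211778] 72.72828055010416
```

View pics/done.png

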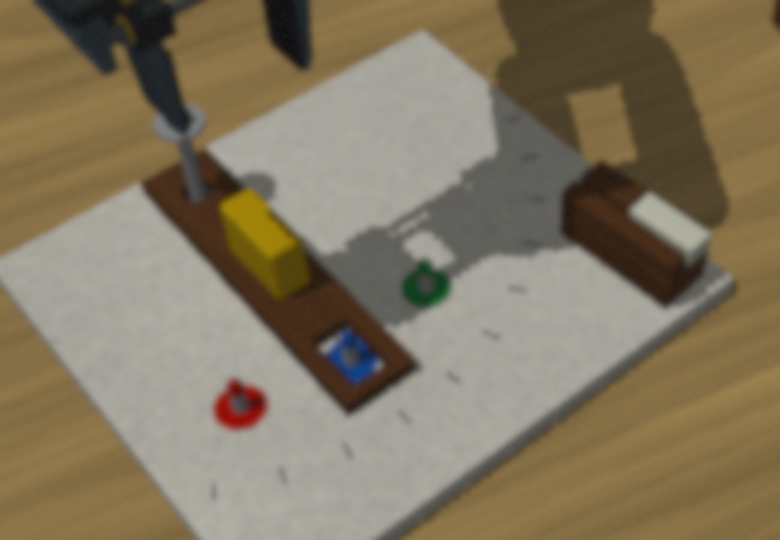

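The bar lies flat with its slot around the blue bolt at crop (350,355). The holder is untouched at (635,235) and the gripper is clear.

```bash
python3 -c "
from cell import r
print(r.close_job())"
```

```text
the job is handed in; nothing more can be done
None
```

The walnut bar's slot is over the blue bolt, the bar lies flat on the board and is released, the card holder was left where it stood, and the job was handed in at about 11 s.

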